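# Slide a seal blank along the rail into the corner pocket

## Robot

A 6-joint arm with a two-finger parallel gripper is mounted at the origin on the work surface. World frame = base frame: x ahead of the robot, y to its left, z up, the work surface at z = 0. Lengths are in m, angles in degrees, forces in N, time in s.
With the tool pointing down it reaches from about 0.35 to 0.875 m from the base axis. Payload 4.2 kg.
Tool frame: the origin (TCP) lies between the finger pads; the fingertips stand 8 mm ahead of it and the grasp point (between the pads) lies 11 mm behind it; x points along the fingers, y is the direction in which the jaws open and shut, and the axes are right-handed (so a half turn about x gives the same grasp; the last joint's range is limited). The gripper opens to 87 mm and grips with 3 to 60 N. Pads are 19 mm wide; open, the fingers measure 117 mm over their backs; the gripper's body (75 mm by 190 mm) begins 51 mm behind the grasp point.
Start: joints at [-54.454, 22.042, 0.453, 0, -68.411, -14.817], TCP at [0.221, -0.585, 0.231] pointing down, gripper open.
Joint ranges: [-179.83, 179.83], [-69.29, 118.12], [-61.27, 80.66], [-181.25, 117.63], [-171.15, -9.14], [-177.46, 177.46]. Speed limits (degrees/s): [159.86, 159.86, 180, 180, 180, 180].

## Interface

Orientations are given as a 3x3 rotation matrix whose columns are the frame's x, y, z axes.
In Python, from station import r gives the robot as it stands. The module is installed in compiled form; this text tells all that it offers.
- The arm moves only by the tool move_arm, never from a script. Its argument "increments" is one flat list of numbers, 7 for each row, row after row: the turn, a rotation vector about the tool's x, y, z in degrees, then the shift along the tool's x, y, z in m, then the finger opening in m, from 0 to 0.087. A call has 1 to 12 rows; each row is the pose to reach, as a shift and turn from the pose commanded when the call began, along the tool's axes at that moment; what a row does not reach only later rows make up. A row lasts 1/12 s, in which the tool goes at most 41.7 mm and 7.16 degrees, less where a joint would pass 70% of its speed; a pose out of reach is approached as far as the arm can. A call with a gripper value outside its range is refused whole. The fingers move at their own pace and stop on an object; the grip force is fixed at half the most. Time passes only in rows, so rows that repeat a pose let the fingers close. It gives the time, the measured TCP pose, the force and the opening at its end, in the units of the state.
- r.sense(): the state, without advancing time (a new reading comes with each control period).
- r.capture(name): name is "scene" or "top" or "wrist"; returns the picture (400x640x3 uint8, red, green, blue); there is no depth.
- r.calibration(name): a dict with "fx", "fy", "cx", "cy" (pixels), "rvec" (rotation vector, rad) and "tvec" (3), from world to camera coordinates, as OpenCV has them; the wrist camera has in their place "tool_from_camera" (4x4, takes a point from camera to tool coordinates, whose origin is the TCP and whose axes are the tool frame's). Camera axes: x right, y down, z forward; pixel columns grow to the right and rows downward; lengths in m; the calibration is good to about 2 mm. A picture is of the moment at which its call begins: read the wrist's pose just before it. calibration takes no time and is no camera call.
- r.finish_job(): hands the job in, once; it reports no verdict.
The state is a dict: "time_s": time; "joints": joint angles; "joint_velocities": joint speeds; "effort": joint torques, N m; "tcp_pos": TCP position; "ee_rot": TCP orientation; "wrist_force": force on the tool from outside, world axes, zero at the start; "moment": the same for the moment, N m; "gripper_width": opening from 0.0 (shut) to 1.0 (fully open).
Only numpy, scipy, OpenCV 4.12 (cv2) and the standard library are available. Lean on these libraries where they do the work, as an engineer would, in place of code of your own. Each camera call takes 0.05 s, during which the arm holds its last target.

## Task

On the grey loading plate, push the rectangular brass blank with a fingertip up to the rail until its long side lies flush along it, while it is still near the open end; then, keeping it against the rail, slide it along into the corner pocket until it sits snug in the corner, touching both the rail and the stop. Only push it, never pinch or lift it, and leave everything else where it is; finish with the hand clear.

Things in the scene. Friction and masses are not known exactly. Their poses are not given: they have to be found in the camera images.
- fixture: flat grey metal plate fixed on the bench, 200 (its x) by 320 (its y) by 12 mm thick; origin at the centre of its underside, z up, plate top at z = 12 mm. A straight steel rail stands on it along the far (+x) side over its whole length: its face, looking to -x, is at x = +70 mm; it is 18 mm wide and 10 mm high above the plate
- stop: steel stop block fixed on the plate by the rail, 10 mm high, axes parallel to the plate's. Origin: the pocket's inner corner at the plate's top, where rail face (x = 0) meets stop face (y = 0, looking to -y). Stop bar: y 0 to +22, x 0 to -78 mm. A lip runs from it to y = -28 mm, between x = -46 and -62 mm: the pocket is 46 mm wide, 28 deep, open to -y and above
- blank: rectangular brass blank, loose on the plate near the rail's -y end, short of the rail, turned up to 30 degrees: 40 (its x) by 60 (its y) by 10 mm, about 0.2 kg; origin at the centre of its underside, z up. Seated, its long side is on the rail, its end on the stop face, its origin at x = -20, y = -30 mm from the stop's; 32 mm of it then stand out of the pocket
- disc: small round brass disc 26 mm across, 8 mm thick, lying on the plate in front of the rail; origin at the centre of its underside; not part of the job
- band: plain brass ring band 22 mm across, 7 mm high, lying flat on the plate near its front edge; origin at the centre of its underside; not part of the job
- holder: round wooden work holder 84 mm across, 34 mm high, on the bench to the left of the fixture; origin at the centre of its underside; not part of the job
- mandrel: steel ring mandrel, a slim cone 152 mm high on a foot 70 mm across, standing on the bench to the left; origin at the centre of its underside; not part of the job
- graver: hand tool with a wooden handle and a steel shank, about 200 mm long, lying on the bench to the right; origin under its middle; not part of the job
- jar: glass jar 48 mm across, 60 mm high, with a black cap, on the bench to the right; origin at the centre of its underside; not part of the job
- loupe: black eye loupe 34 mm across, 26 mm high, on the bench to the right; origin at the centre of its underside; not part of the job
Not all that is in view belongs to the job. There is more than one size of the blank; the one meant has the size given above.

How it is judged (in metres and radians):
On the way:
1. the blank lies flush along the rail (within 2.5 mm, square within about 5 degrees) while its middle is still over 100 mm from the stop face (x of blank in the frame of stop above -0.0225 m and angle between the x axis of blank and the x axis of stop, either way round below 0.08 rad and y of blank in the frame of stop below -0.1 m), for 0.2 s.
At the end, for the whole second after the job is handed in: The blank lies flat on the plate and at rest in the corner pocket, its long side within 2.5 mm of the rail and its end within 2.5 mm of the stop face, square within about 3 degrees (x of blank in the frame of stop between -0.0225 and -0.0175 m and y of blank in the frame of stop between -0.0325 and -0.0275 m and angle between the x axis of blank and the x axis of stop, either way round below 0.06 rad and z of blank in the frame of stop between -0.003 and 0.003 m and linear speed of blank below 0.01 m/s); the robot touches nothing.
It fails at once if the blank is lifted (over 4 mm off the plate) or leaves it (z of blank in the frame of stop above 0.004 m or z of blank in the frame of stop below -0.006 m).
It fails at once if the blank is away from the rail (by over 6 mm) on the last 70 mm of its way to the stop (y of blank in the frame of stop above -0.1 m and x of blank in the frame of stop below -0.026 m).
It fails at once if another thing is disturbed (moved over 12 mm) (distance of any of disc, band, holder, mandrel, graver, jar, loupe from where it was at the start of the episode above 0.012 m).
It also fails if it takes over 58 s, if anything falls off the work surface, if the arm or the gripper's body presses on something with over 40 N, if the wrist force passes 120 N, or if a joint passes its speed limit or range.

## Working session

There is one attempt and no reset: what is moved stays moved. The work goes in short steps, Python scripts to look and compute and a tool call to move; the robot and the scene stay as the last step left them, time stands still between calls to the robot, and variables do not carry over. Pictures are saved under pics/ and viewed, and the job is handed in when it is done.

Besides the shell and the picture viewer there is one more tool, called in YAML: its name, and indented under it one key for each argument. move_arm: Moves the arm, as the interface text tells. Its arguments: {"type":"object","properties":{"increments":{"type":"array","items":{"type":"number"}}},"required":["increments"]}

```bash
mkdir -p pics; python3 - <<'E'
from station import r
import cv2
s=r.sense();print(s)
for n in("scene","top"):
    cv2.imwrite(f"pics/{n}0.png",r.capture(n)[:,:,::-1]);print(n,r.calibration(n))
print(r.calibration("wrist"))
E
```

```text
{'time_s': 0.0, 'joints': array([-5.44520895e+01,  2.20901911e+01,  3.81004187e-01, -3.06369446e-02,
       -6.84086500e+01, -1.48153310e+01]), 'joint_velocities': array([ 0.08104323,  0.14249624,  0.03409507, -0.01934879,  0.06695411,
        0.04664768]), 'effort': array([-4.16376224e-04, -3.90666497e+01,  1.87408555e+01,  4.21994850e+00,
        1.10186648e-02, -1.95059165e-04]), 'tcp_pos': array([ 0.22107069, -0.58398844,  0.22946966]), 'ee_rot': array([[-7.91135684e-04, -3.53821352e-01,  9.35312688e-01],
       [ 1.96236574e-03,  9.35310631e-01,  3.53822234e-01],
       [-9.99997762e-01,  2.11534697e-03, -4.56307144e-05]]), 'wrist_force': array([ 0.36377479, -0.57632267,  0.1747497 ]), 'moment': array([ 0.01118421,  0.02617371, -0.01472138]), 'gripper_width': 0.9976143159871961}
scene {'fx': 516.2303616187115, 'fy': 516.2303616187115, 'cx': 322.42811744843993, 'cy': 202.54595900667033, 'rvec': array([ 0.84215986,  2.59533655, -1.05755008]), 'tvec': array([ 0.47057572, -0.19684479,  1.80254584])}
top {'fx': 385.8604310066949, 'fy': 385.8604310066949, 'cx': 317.6814539843459, 'cy': 203.07846571167414, 'rvec': array([ 2.14796334, -2.1511093 ,  0.1397997 ]), 'tvec': array([0.00258796, 0.57516711, 0.90351278])}
{'fx': 308.81670630285305, 'fy': 308.81670630285305, 'cx': 320.6378918644407, 'cy': 201.9810716684846, 'tool_from_camera': array([[-1.87863943e-04, -3.01521248e-01,  9.53459439e-01,
        -1.53935955e-01],
       [ 9.99999852e-01, -5.43850886e-04,  2.50470201e-05,
        -7.69394412e-04],
       [ 5.10987552e-04,  9.53459302e-01,  3.01521305e-01,
        -8.35166520e-02],
       [ 0.00000000e+00,  0.00000000e+00,  0.00000000e+00,
         1.00000000e+00]])}
```

View pics/top0.png

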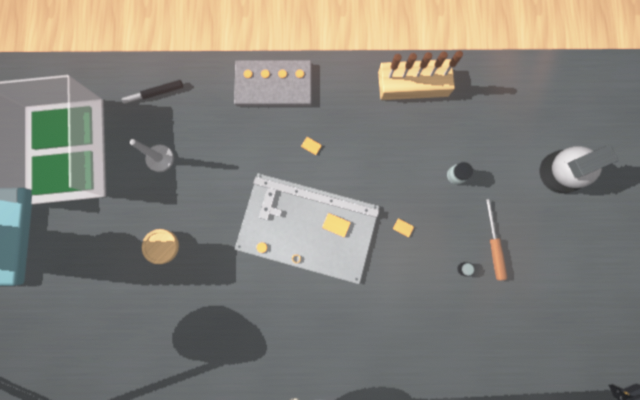

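View pics/scene0.png

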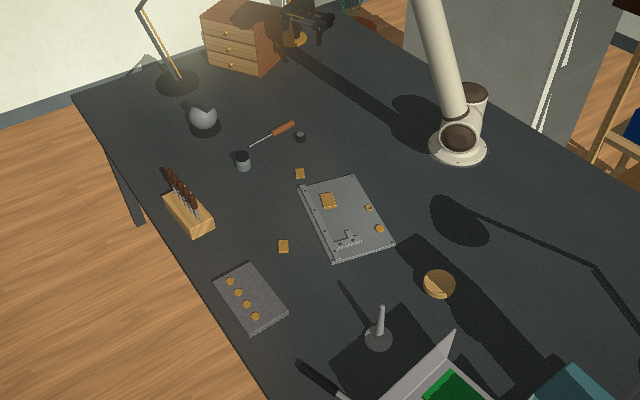

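The top view shows three candidate blanks: (337,225) on the plate, and smaller ones on the bench at (312,146) and (403,228). The one on the plate, near the open right-hand end, fits the description. The stop is at (270,203), the disc at (262,247) and the band at (297,258). Next I'll measure these.

```bash
cat > h.py <<'E'
import numpy as np, cv2
from station import r
def cam(n, s=None):
    c=r.calibration(n); K=np.array([[c['fx'],0,c['cx']],[0,c['fy'],c['cy']],[0,0,1]])
    if n=='wrist':
        T=np.eye(4);T[:3,:3]=s['ee_rot'];T[:3,3]=s['tcp_pos'];W=T@c['tool_from_camera'];R=W[:3,:3];o=W[:3,3]
    else:
        R0=cv2.Rodrigues(np.array(c['rvec']))[0];R=R0.T;o=-R@np.array(c['tvec'])
    return K,R,o
def ray(C,px,z):
    K,R,o=C; px=np.atleast_2d(px).astype(float)
    d=(R@np.linalg.inv(K)@np.c_[px,np.ones(len(px))].T).T
    return o+d*((z-o[2])/d[:,2])[:,None]
def proj(C,P):
    K,R,o=C; p=(np.atleast_2d(P)-o)@R; p=p@K.T; return p[:,:2]/p[:,2:]
def brass(im):
    h=cv2.cvtColor(im,cv2.COLOR_RGB2HSV); return cv2.inRange(h,(14,110,120),(32,255,255))
E
python3 - <<'E'
from h import *
im=r.capture("top");C=cam("top");m=brass(im)
for c in cv2.findContours(m,0,2)[0]:
    a=cv2.contourArea(c)
    if 15<a<800 and c[:,0,1].min()>110:
        q=cv2.minAreaRect(c);b=ray(C,cv2.boxPoints(q),.022)
        print(np.round(q[0]),a,np.round(b.mean(0)[:2],4),np.round([np.linalg.norm(b[0]-b[1]),np.linalg.norm(b[1]-b[2])],4))
h=cv2.cvtColor(im,cv2.COLOR_RGB2HSV)
g=cv2.inRange(h,(0,0,120),(180,60,255));g[:165]=0;g[300:]=0;g[:,:228]=0;g[:,390:]=0
g=cv2.morphologyEx(g|m,cv2.MORPH_CLOSE,np.ones((5,5)));g[:165]=0;g[300:]=0;g[:,:228]=0;g[:,390:]=0
c=max(cv2.findContours(g,0,2)[0],key=cv2.contourArea);q=cv2.minAreaRect(c);b=ray(C,cv2.boxPoints(q),.012)
print(q,b,[np.linalg.norm(b[0]-b[1]),np.linalg.norm(b[1]-b[2])])
cv2.imwrite("pics/crop.png",cv2.resize(im[165:300,225:425,::-1],None,fx=4,fy=4,interpolation=2))
E
```

```text
[262. 248.] 46.5 [0.4679 0.1383] [0.0196 0.017 ]
[403. 227.] 177.5 [ 0.5169 -0.2084] [0.0279 0.0425]
[337. 225.] 294.0 [ 0.5239 -0.0446] [0.0359 0.0564]
[311. 145.] 170.0 [0.7249 0.0186] [0.0298 0.0436]
((308.5, 232.0), (134.0, 161.0), 90.0) [[ 0.677152    0.23035773  0.012     ]
 [ 0.67621744 -0.17966013  0.012     ]
 [ 0.34344945 -0.17103446  0.012     ]
 [ 0.34368976  0.22032661  0.012     ]] [np.float64(0.41001893235730613), np.float64(0.332879761739147)]
```

View pics/crop.png

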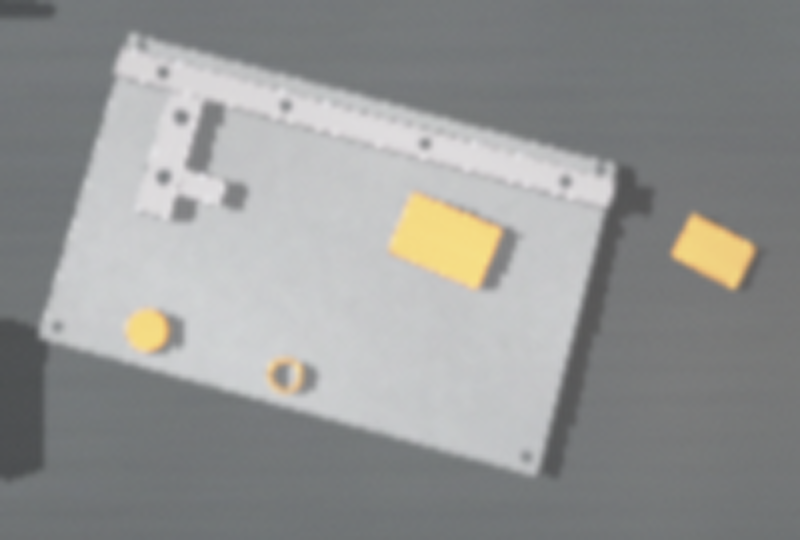

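move_arm:
  increments: [36,0,0,0.03,0.4475,0.4676,0,36,0,0,0.03,0.4475,0.4676,0,36,0,0,0.03,0.4475,0.4676,0,36,0,0,0.03,0.4475,0.4676,0,36,0,0,0.03,0.4475,0.4676,0,36,0,0,0.03,0.4475,0.4676,0,36,0,0,0.03,0.4475,0.4676,0,36,0,0,0.03,0.4475,0.4676,0,36,0,0,0.03,0.4475,0.4676,0,36,0,0,0.03,0.4475,0.4676,0,36,0,0,0.03,0.4475,0.4676,0,36,0,0,0.03,0.4475,0.4676,0]

```text
time_s: 1.15
tcp_pos: [0.4305, -0.1453, 0.2082]
ee_rot: [[0.0, 0.263, 0.965], [0.0, 0.965, -0.263], [-1.0, 0.0, 0.0]]
wrist_force: [1.5, -0.2, -0.4]
gripper_width: 0.17
```

move_arm:
  increments: [0,0,0,0,0.158,0.029,0,0,0,0,0,0.158,0.029,0,0,0,0,0,0.158,0.029,0,0,0,0,0,0.158,0.029,0,0,0,0,0,0.158,0.029,0,0,0,0,0,0.158,0.029,0,0,0,0,0,0.158,0.029,0]

```text
time_s: 1.73
tcp_pos: [0.4994, -0.0025, 0.2077]
ee_rot: [[-0.001, 0.263, 0.965], [-0.0, 0.965, -0.263], [-1.0, -0.001, -0.001]]
wrist_force: [-0.1, -0.4, -0.4]
gripper_width: 0.004
```

```bash
python3 - <<'E'
from h import *
s=r.sense();im=r.capture("wrist");print(s['tcp_pos'],s['ee_rot'].round(4),s['gripper_width'],s['wrist_force'])
cv2.imwrite("pics/w1.png",im[:,:,::-1])
E
```

```text
[ 0.49935458 -0.00252621  0.20767671] [[-1.300e-03  2.630e-01  9.648e-01]
 [-2.000e-04  9.648e-01 -2.630e-01]
 [-1.000e+00 -6.000e-04 -1.200e-03]] 0.004272164940080501 [-0.12994805 -0.42391527 -0.43978815]
```

View pics/w1.png

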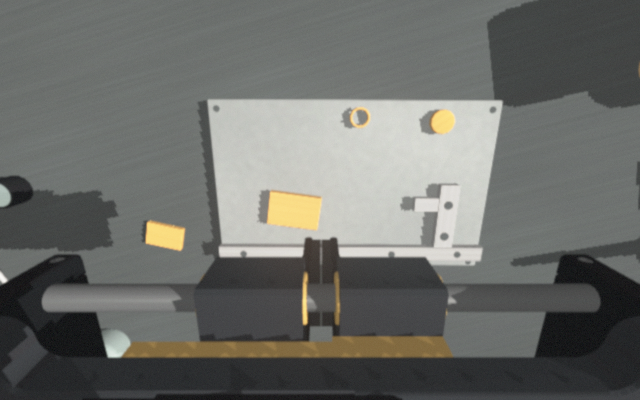

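```bash
python3 - <<'E'
from h import *
im=cv2.imread("pics/w1.png")[:,:,::-1].copy();s=r.sense();C=cam("wrist",s)
g=cv2.GaussianBlur(cv2.cvtColor(im,cv2.COLOR_RGB2GRAY),(3,3),0).astype(float)
def vert(xs,y0,y1,sgn):  # edge across rows for each column
    P=[]
    for x in xs:
        d=sgn*np.diff(g[y0:y1,x]);i=int(d.argmax())
        if 0<i<len(d)-1:
            a,b,c=d[i-1:i+2];o=.5*(a-c)/(a-2*b+c+1e-9);P.append((x,y0+i+.5+o))
    return np.array(P)
def horz(ys,x0,x1,sgn):
    P=[]
    for y in ys:
        d=sgn*np.diff(g[y,x0:x1]);i=int(d.argmax())
        if 0<i<len(d)-1:
            a,b,c=d[i-1:i+2];o=.5*(a-c)/(a-2*b+c+1e-9);P.append((x0+i+.5+o,y))
    return np.array(P)
def line(P,z):
    W=ray(C,P,z)[:,:2].astype(np.float32);vx,vy,x,y=cv2.fitLine(W,cv2.DIST_HUBER,0,.001,.001).ravel()
    n=np.array([-vy,vx]);r_=abs((W-[x,y])@n);
    print(len(P),np.round([x,y],4),"ang",round(np.degrees(np.arctan2(vy,vx)),2),"res",np.median(r_).round(5));return (x,y),(vx,vy)
print("front");line(vert(range(220,490,3),93,107,1),.012)
print("rail");line(vert(list(range(225,262,2))+list(range(350,425,2)),235,256,1),.022)
print("left");line(horz(range(110,230,3),200,225,1),.012)
print("right");line(horz(range(110,235,3),478,508,-1),.012)
m=brass(im)
for c in cv2.findContours(m,0,2)[0]:
    if cv2.contourArea(c)>60 and c[:,0,1].max()<255:
        q=cv2.minAreaRect(c);z=.022 if q[0][1]>150 else .02
        b=ray(C,cv2.boxPoints(q),z);print(np.round(q[0]),b.mean(0)[:2].round(4),[np.linalg.norm(b[0]-b[1]).round(4),np.linalg.norm(b[1]-b[2]).round(4)],[np.degrees(np.arctan2(*(b[k+1]-b[k])[1::-1])).round(1) for k in(0,1)])
cv2.imwrite("pics/w1c.png",cv2.resize(im[165:270,200:500,::-1],(800,280),interpolation=cv2.INTER_CUBIC))
E
```

```text
front
90 [0.4326 0.0874] ang 74.38 res 8e-05
rail
57 [ 0.5836 -0.0019] ang 74.51 res 4e-05
left
40 [ 0.459  -0.1204] ang -15.6 res 2e-05
right
42 [0.5672 0.1801] ang -15.57 res 5e-05
[164. 235.] [ 0.5132 -0.2017] [np.float64(0.0307), np.float64(0.0458)] [np.float64(144.5), np.float64(61.5)]
[293. 210.] [ 0.5232 -0.0438] [np.float64(0.0397), np.float64(0.0578)] [np.float64(154.7), np.float64(66.9)]
[441. 121.] [0.4694 0.138 ] [np.float64(0.0233), np.float64(0.023)] [np.float64(74.7), np.float64(-8.1)]
```

View pics/w1c.png

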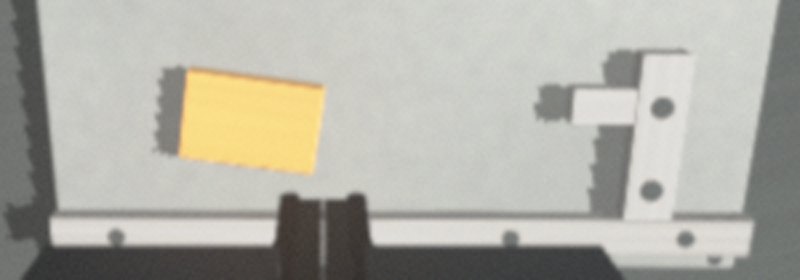

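```bash
cat >> h.py <<'E'
th=np.radians(-15.5);N=np.array([np.cos(th),np.sin(th)]);T=np.array([-np.sin(th),np.cos(th)])
def uv(P): P=np.atleast_2d(P)[:,:2];return np.c_[P@N,P@T]
E
python3 - <<'E'
from h import *
im=cv2.imread("pics/w1.png");s=r.sense();C=cam("wrist",s)
g=cv2.GaussianBlur(cv2.cvtColor(im,cv2.COLOR_BGR2GRAY),(3,3),0).astype(float)
def horz(ys,x0,x1,sgn):
    P=[]
    for y in ys:
        d=sgn*np.diff(g[y,x0:x1]);i=int(d.argmax());P.append((x0+i+.5,y))
    return np.array(P)
for ys,x0,x1,sg,nm in((range(216,243,2),425,445,1,"stopface"),(range(186,240,3),448,466,-1,"stopback"),(range(200,210),408,422,1,"lip")):
    p=uv(ray(C,horz(ys,x0,x1,sg),.022));print(nm,np.median(p,0).round(4),p.std(0).round(4))
m=brass(im[:,:,::-1])
for c in cv2.findContours(m,0,2)[0]:
    if cv2.contourArea(c)>60 and c[:,0,1].max()<255: print(uv(ray(C,cv2.boxPoints(cv2.minAreaRect(c)),.022)).round(4).tolist())
print(uv(s['tcp_pos']),s['joints'])
# top cross-check
C=cam("top");print("top blank",uv(np.array([.5239,-.0446])))
P=[(225+x/4,165+y/4) for x,y in((135,82),(605,207))];print("top rail",uv(ray(C,P,.022)))
P=[(225+x/4,165+y/4) for x,y in((202,100),(190,178))];print("top stop",uv(ray(C,P,.022)))
E
```

```text
stopface [0.5393 0.266 ] [0.0103 0.0004]
stopback [0.5173 0.288 ] [0.0192 0.0004]
lip [0.5088 0.2382] [0.0035 0.0003]
[[0.5575, -0.085], [0.5287, -0.0745], [0.539, -0.0299], [0.5683, -0.0394]]
[[0.5315, 0.0651], [0.4924, 0.0719], [0.5, 0.1291], [0.5396, 0.1243]]
[[0.404, 0.2447], [0.404, 0.2679], [0.4267, 0.2709], [0.4267, 0.2472]]
[[0.48188801 0.13040515]] [ 1.83063589e+01  1.09070848e+01 -1.87895406e+01 -8.82911486e-03
 -6.03628761e+01 -1.23609724e+02]
top blank [[0.51676483 0.09702827]]
top rail [[0.55958706 0.31011351]
 [0.5615205  0.00739625]]
top stop [[0.55975568 0.26646533]
 [0.51067925 0.25989635]]
```

move_arm:
  increments: [0.25,0,0,0,-0.033,-0.02,0,0.25,0,0,0.04,-0.033,-0.02,0,0.25,0,0,0.08,-0.033,-0.02,0,0.25,0,0,0.12,-0.033,-0.02,0,0.25,0,0,0.15,-0.033,-0.02,0,0.25,0,0,0.17,-0.033,-0.02,0,0.25,0,0,0.18,-0.033,-0.02,0,0.25,0,0,0.1835,-0.033,-0.02,0,0.25,0,0,0.1835,-0.033,-0.02,0,0.25,0,0,0.1835,-0.033,-0.02,0]

```text
time_s: 2.62
tcp_pos: [0.4723, -0.0297, 0.0253]
ee_rot: [[0.001, 0.269, 0.963], [0.0, 0.963, -0.269], [-1.0, 0.0, 0.001]]
wrist_force: [0.2, -0.8, 0.5]
gripper_width: 0.008
```

```bash
python3 - <<'E'
from h import *
s=r.sense();im=r.capture("wrist");print(uv(s['tcp_pos']),s['tcp_pos'],s['ee_rot'].round(4),s['wrist_force'])
cv2.imwrite("pics/w2.png",im[:,:,::-1])
E
```

```text
[[0.46300538 0.09761164]] [ 0.47225166 -0.02967126  0.02534455] [[ 1.200e-03  2.685e-01  9.633e-01]
 [ 2.000e-04  9.633e-01 -2.685e-01]
 [-1.000e+00  5.000e-04  1.100e-03]] [ 0.23777582 -0.75289862  0.478771  ]
```

View pics/w2.png

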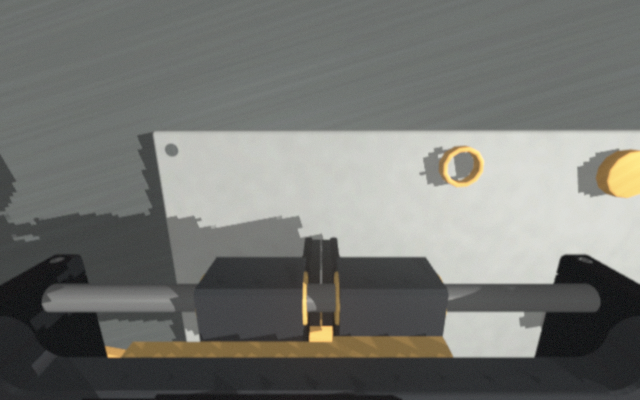

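move_arm:
  increments: [0,0,0,0.001,0,0.006,0,0,0,0,0.001,0,0.012,0,0,0,0,0.001,0,0.017,0,0,0,0,0.001,0,0.021,0,0,0,0,0.001,0,0.025,0,0,0,0,0.001,0,0.028,0,0,0,0,0.001,0,0.031,0,0,0,0,0.001,0,0.034,0,0,0,0,0.001,0,0.037,0,0,0,0,0.001,0,0.04,0,0,0,0,0.001,0,0.042,0,0,0,0,0.001,0,0.044,0]

```text
time_s: 3.67
tcp_pos: [0.5145, -0.0409, 0.0236]
ee_rot: [[-0.0, 0.268, 0.964], [0.0, 0.964, -0.268], [-1.0, 0.0, -0.0]]
wrist_force: [-1.0, 0.4, 0.5]
gripper_width: 0.01
```

```bash
python3 - <<'E'
from h import *
s=r.sense();im=r.capture("top");print(uv(s['tcp_pos']),s['tcp_pos'],s['wrist_force'],s['wrist_force'][:2]@N)
cv2.imwrite("pics/t2.png",cv2.resize(im[165:300,225:425,::-1],None,fx=4,fy=4,interpolation=2))
E
```

```text
[[0.50672894 0.09812333]] [ 0.51452176 -0.04086279  0.02355095] [-0.97765116  0.38930501  0.54002781] -1.0461316706809516
```

View pics/t2.png

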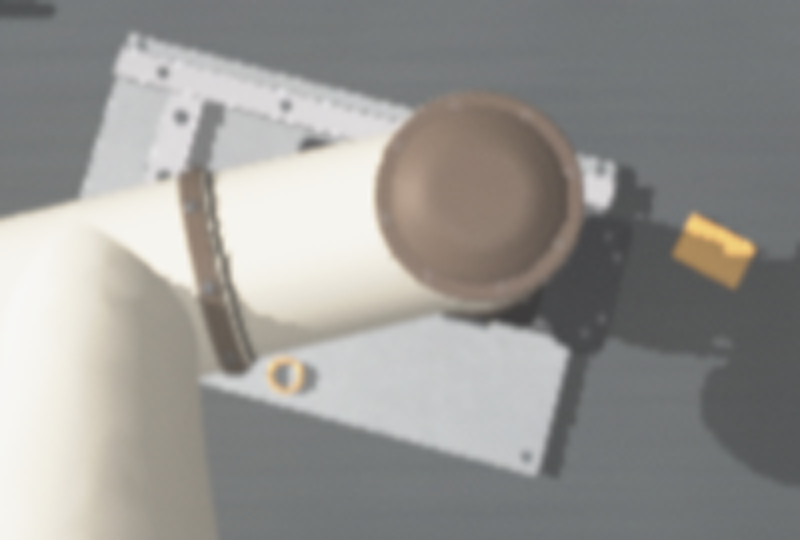

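move_arm:
  increments: [0,0,0,0,0,0.002,0,0,0,0,0,0,0.004,0,0,0,0,0,0,0.0055,0,0,0,0,0,0,0.0065,0,0,0,0,0,0,0.0065,0]

```text
time_s: 4.13
tcp_pos: [0.5194, -0.0424, 0.0235]
ee_rot: [[-0.003, 0.268, 0.963], [0.0, 0.963, -0.268], [-1.0, -0.001, -0.003]]
wrist_force: [-3.6, 2.6, 2.8]
gripper_width: 0.006
```

move_arm:
  increments: [0,0,0,0,0,0.0015,0,0,0,0,0,0,0.003,0,0,0,0,0,0,0.003,0]

```text
time_s: 4.38
tcp_pos: [0.5195, -0.0429, 0.0232]
ee_rot: [[-0.008, 0.269, 0.963], [0.0, 0.963, -0.269], [-1.0, -0.002, -0.008]]
wrist_force: [-9.7, 7.4, 7.6]
gripper_width: 0.007
```

move_arm:
  increments: [0,0,0,0,0,-0.006,0,0,0,0,0,0,-0.02,0,0,0,0,-0.03,0,-0.035,0,0,0,0,-0.07,0,-0.05,0,0,0,0,-0.11,0,-0.06,0,0,0,0,-0.15,0,-0.07,0,0,0,0,-0.15,0,-0.07,0,0,0,0,-0.15,0,-0.07,0]

```text
time_s: 5.05
tcp_pos: [0.4578, -0.0241, 0.1768]
ee_rot: [[0.009, 0.267, 0.964], [0.002, 0.964, -0.267], [-1.0, 0.005, 0.008]]
wrist_force: [-0.4, -0.9, -1.0]
gripper_width: 0.009
```

```bash
cat > look.py <<'E'
from h import *
import sys
def look(name):
    s=r.sense();im=r.capture("wrist");C=cam("wrist",s);cv2.imwrite(f"pics/{name}.png",im[:,:,::-1])
    print("t",s['time_s'],"tcp uv",uv(s['tcp_pos']).round(4),s['tcp_pos'][2].round(4),"yaw",np.degrees(np.arctan2(s['ee_rot'][1,2],s['ee_rot'][0,2])).round(2),"F",s['wrist_force'].round(1),"j6",s['joints'][5].round(1))
    for c in cv2.findContours(brass(im),0,2)[0]:
        if cv2.contourArea(c)>800:
            q=cv2.minAreaRect(c);b=ray(C,cv2.boxPoints(q),.022);u=uv(b);print(np.round(q[0]),"uv",u.mean(0).round(4),"corners",u.round(4).tolist())
look(sys.argv[1])
E
python3 look.py w3
```

```text
t 5.05 tcp uv [[0.4476 0.0991]] 0.1768 yaw -15.48 F [-0.4 -0.9 -1. ] j6 -122.9
[287. 346.] uv [0.6515 0.0581] corners [[0.6651, -0.1474], [0.6361, -0.1417], [0.6378, 0.2589], [0.6671, 0.2627]]
[182. 271.] uv [ 0.5451 -0.0568] corners [[0.5549, -0.0838], [0.5249, -0.0737], [0.535, -0.0305], [0.5656, -0.0394]]
```

View pics/w3.png

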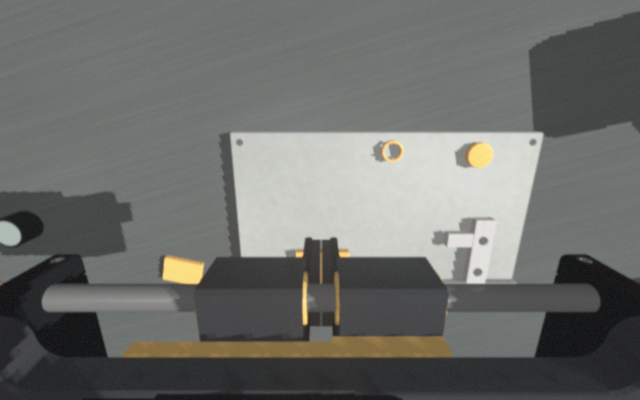

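move_arm:
  increments: [-7,0,0,0,0.02,0.01,0,-14,0,0,0,0.04,0.02,0,-21,0,0,0,0.06,0.04,0,-28,0,0,0,0.08,0.06,0,-35,0,0,0,0.1,0.07,0,-42,0,0,0,0.11,0.085,0,-49,0,0,0,0.11,0.085,0,-56,0,0,0,0.11,0.085,0,-63,0,0,0,0.11,0.085,0,-70,0,0,0,0.11,0.085,0,-77,0,0,0,0.11,0.085,0,-84,0,0,0,0.11,0.085,0]

```text
time_s: 6.1
tcp_pos: [0.567, 0.0582, 0.171]
ee_rot: [[-0.004, -0.932, 0.362], [-0.001, 0.362, 0.932], [-1.0, 0.003, -0.003]]
wrist_force: [-0.5, -0.6, -0.7]
gripper_width: 0.008
```

move_arm:
  increments: [-6,0,0,0,0,0,0,-6,0,0,0,0,0,0,-6,0,0,0,0,0,0]

```text
time_s: 6.35
tcp_pos: [0.567, 0.0583, 0.1717]
ee_rot: [[-0.003, -0.963, 0.271], [-0.001, 0.271, 0.963], [-1.0, 0.002, -0.002]]
wrist_force: [-0.7, -0.1, 0.7]
gripper_width: 0.006
```

```bash
python3 look.py w4
```

```text
t 6.35 tcp uv [[0.5308 0.2077]] 0.1717 yaw 74.29 F [-0.7 -0.1  0.7] j6 -37.8
[287. 346.] uv [0.5719 0.4026] corners [[0.7674, 0.3872], [0.3754, 0.3897], [0.3719, 0.418], [0.7729, 0.4153]]
[164. 192.] uv [0.6905 0.2086] corners [[0.7121, 0.2281], [0.6989, 0.1846], [0.6696, 0.1889], [0.6816, 0.2328]]
```

View pics/w4.png

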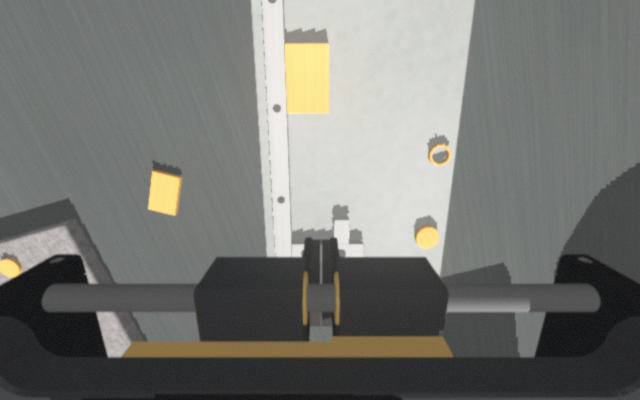

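```bash
sed -i 's/(14,110,120)/(14,90,110)/' h.py; sed -i 's/for c in cv2.findContours(brass(im),0,2)/m=brass(im)\n    for c in cv2.findContours(m,0,2)/' look.py; python3 - <<'E'
from h import *
im=cv2.imread("pics/w4.png")[:,:,::-1].copy();s=r.sense();C=cam("wrist",s)
h=cv2.cvtColor(im,cv2.COLOR_RGB2HSV);print(h[78,307],h[100,287],h[60,279])
m=cv2.inRange(h,(14,70,110),(36,255,255))
for c in cv2.findContours(m,0,2)[0]:
    if cv2.contourArea(c)>800:
        q=cv2.minAreaRect(c);print(q[0],uv(ray(C,cv2.boxPoints(q),.022)).round(4).tolist())
g=cv2.GaussianBlur(cv2.cvtColor(im,cv2.COLOR_RGB2GRAY),(3,3),0).astype(float)
# rail near edge
P=[]
for y in list(range(130,230,4)): 
    d=np.diff(g[y,275:298]);i=np.argmax(abs(d));P.append((275+i+.5,y))
p=uv(ray(C,np.array(P),.022));print("rail u",np.median(p[:,0]),np.polyfit(p[:,1],p[:,0],1))
cv2.imwrite("pics/w4c.png",cv2.resize(im[20:230,240:360,::-1],None,fx=2.8,fy=2.8,interpolation=2))
E
```

```text
[ 25 105 254] [ 22 108 250] [ 15   6 239]
(286.9999694824219, 345.9999694824219) [[0.7746, 0.416], [0.7688, 0.3864], [0.3743, 0.3886], [0.3706, 0.4184]]
(163.9499969482422, 192.34999084472656) [[0.7136, 0.229], [0.6998, 0.1843], [0.6691, 0.189], [0.6817, 0.2341]]
(306.0, 77.5) [[0.5629, 0.0714], [0.5238, 0.0716], [0.5236, 0.1305], [0.5652, 0.1303]]
rail u 0.5636599757569988 [0.01113898 0.56190441]
```

View pics/w4c.png

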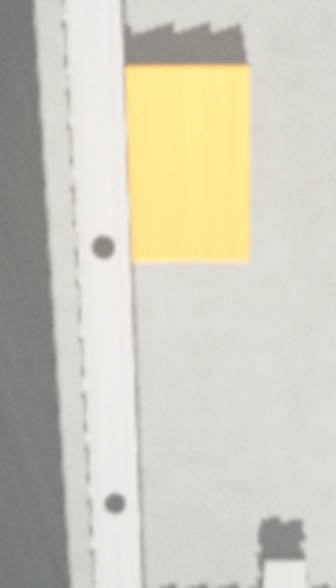

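Blank is flush at (306,78): u from 0.5237 to 0.564, with the rail at 0.5637. Its middle is about 165 mm before the stop. Next I go behind its -y end.

move_arm:
  increments: [-0.2,0,0,0,-0.0033,-0.041,0,-0.2,0,0,0,-0.0063,-0.082,0,-0.2,0,0,0,-0.0093,-0.123,0,-0.2,0,0,0,-0.0123,-0.164,0,-0.2,0,0,0.03,-0.0123,-0.164,0,-0.2,0,0,0.07,-0.0123,-0.164,0,-0.2,0,0,0.105,-0.0123,-0.164,0,-0.2,0,0,0.13,-0.0123,-0.164,0,-0.2,0,0,0.143,-0.0123,-0.164,0,-0.2,0,0,0.148,-0.0123,-0.164,0,-0.2,0,0,0.148,-0.0123,-0.164,0]

```text
time_s: 7.32
tcp_pos: [0.5345, -0.1029, 0.0241]
ee_rot: [[-0.003, -0.964, 0.265], [-0.0, 0.266, 0.964], [-1.0, 0.003, -0.001]]
wrist_force: [0.3, -0.2, -0.2]
gripper_width: 0.004
```

```bash
python3 look.py w5|head -1
```

```text
t 7.3167 tcp uv [[0.5425 0.0437]] 0.0241 yaw 74.6 F [ 0.3 -0.2 -0.2] j6 -21.6
```

move_arm:
  increments: [0,0,0,0,0,0.008,0,0,0,0,0,0,0.014,0,0,0,0,0,0,0.018,0,0,0,0,0,0,0.022,0,0,0,0,0,-0.0002,0.027,0,0,0,0,0,-0.0004,0.032,0,0,0,0,0,-0.0006,0.037,0,0,0,0,0,-0.0008,0.042,0,0,0,0,0,-0.001,0.047,0,0,0,0,0,-0.0012,0.052,0,0,0,0,0,-0.0014,0.057,0,0,0,0,0,-0.0015,0.06,0]

```text
time_s: 8.37
tcp_pos: [0.5525, -0.0447, 0.0255]
ee_rot: [[-0.001, -0.965, 0.264], [-0.0, 0.264, 0.965], [-1.0, 0.001, -0.0]]
wrist_force: [-1.9, -2.0, 2.2]
gripper_width: 0.007
```

```bash
python3 look.py w6|head -1;python3 -c "
from h import *
cv2.imwrite('pics/s6.png',cv2.resize(r.capture('scene')[150:280,270:420,::-1],None,fx=5,fy=4.5,interpolation=2))"
```

```text
t 8.3667 tcp uv [[0.5444 0.1045]] 0.0255 yaw 74.7 F [-1.9 -2.   2.2] j6 -27.4
```

View pics/s6.png

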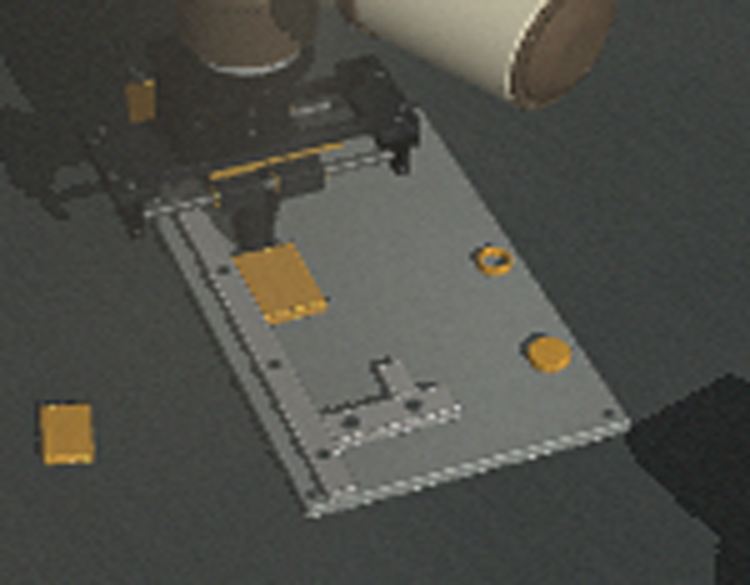

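move_arm:
  increments: [0,0,0,0.001,0,0.004,0,0,0,0,0.001,0,0.008,0,0,0,0,0.001,0,0.013,0,0,0,0,0.001,-0.0001,0.018,0,0,0,0,0.001,-0.0002,0.023,0,0,0,0,0.001,-0.0003,0.028,0,0,0,0,0.001,-0.0004,0.033,0,0,0,0,0.001,-0.0005,0.038,0,0,0,0,0.001,-0.0006,0.043,0,0,0,0,0.001,-0.0007,0.047,0,0,0,0,0.001,-0.0008,0.05,0,0,0,0,0.001,-0.0008,0.05,0]

```text
time_s: 9.47
tcp_pos: [0.5667, 0.0033, 0.0245]
ee_rot: [[0.0, -0.965, 0.264], [0.0, 0.264, 0.965], [-1.0, -0.0, 0.0]]
wrist_force: [0.3, -0.5, -0.6]
gripper_width: 0.007
```

```bash
python3 look.py w7|head -1;python3 -c "
from h import *
cv2.imwrite('pics/s7.png',cv2.resize(r.capture('scene')[150:280,270:420,::-1],None,fx=5,fy=4.5,interpolation=2))"
```

```text
t 9.4667 tcp uv [[0.5452 0.1546]] 0.0245 yaw 74.71 F [ 0.3 -0.5 -0.6] j6 -32.0
```

View pics/s7.png

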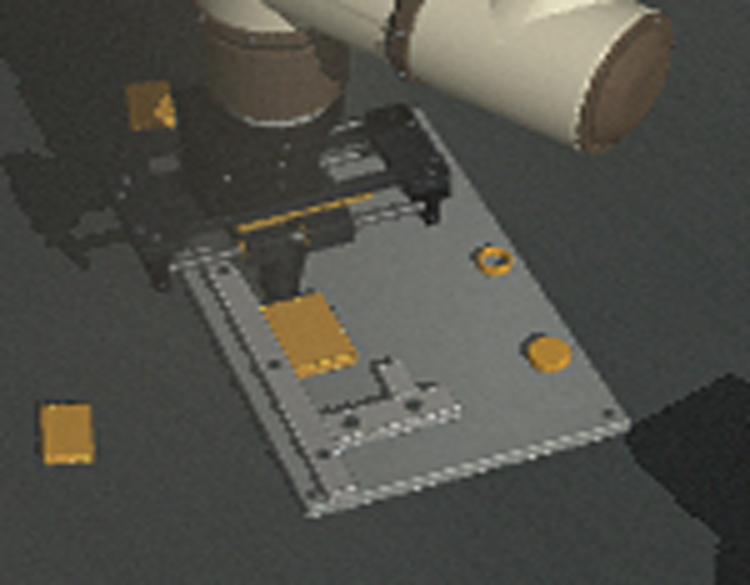

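The blank is still along the rail and lines up with the pocket mouth. I'll keep going to the stop.

move_arm:
  increments: [0,0,0,0,0,0.005,0,0,0,0,0,0,0.01,0,0,0,0,0,0,0.015,0,0,0,0,0,-0.0001,0.02,0,0,0,0,0,-0.0002,0.025,0,0,0,0,0,-0.0003,0.029,0,0,0,0,0,-0.0004,0.032,0,0,0,0,0,-0.0005,0.035,0,0,0,0,0,-0.0006,0.038,0,0,0,0,0,-0.0006,0.04,0,0,0,0,0,-0.0006,0.0415,0,0,0,0,0,-0.0006,0.0415,0]

```text
time_s: 10.57
tcp_pos: [0.5783, 0.043, 0.0247]
ee_rot: [[0.0, -0.964, 0.264], [0.0, 0.264, 0.964], [-1.0, -0.0, 0.0]]
wrist_force: [-0.2, -0.5, 0.4]
gripper_width: 0.006
```

move_arm:
  increments: [0,0,0,0,0,0.001,0,0,0,0,0,0,0.002,0,0,0,0,0,0,0.002,0]

```text
time_s: 10.82
tcp_pos: [0.5781, 0.0436, 0.0246]
ee_rot: [[-0.002, -0.964, 0.264], [-0.001, 0.264, 0.964], [-1.0, 0.001, -0.002]]
wrist_force: [-0.6, -5.2, 2.6]
gripper_width: 0.004
```

move_arm:
  increments: [0,0,0,0,0,0.001,0,0,0,0,0,0,0.002,0,0,0,0,0,0,0.002,0]

```text
time_s: 11.07
tcp_pos: [0.578, 0.0438, 0.0246]
ee_rot: [[-0.004, -0.964, 0.265], [-0.004, 0.265, 0.964], [-1.0, 0.003, -0.004]]
wrist_force: [-0.3, -10.8, 2.0]
gripper_width: 0.004
```

```bash
python3 look.py w8|head -1;python3 -c "
from h import *
cv2.imwrite('pics/s8.png',cv2.resize(r.capture('scene')[150:280,270:420,::-1],None,fx=5,fy=4.5,interpolation=2))"
```

```text
t 11.0667 tcp uv [[0.5453 0.1967]] 0.0246 yaw 74.66 F [ -0.3 -10.8   2. ] j6 -35.9
```

View pics/s8.png

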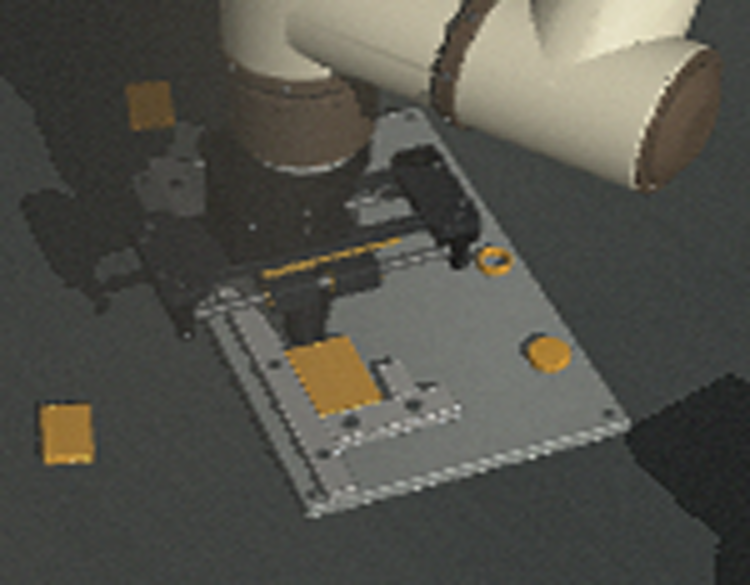

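move_arm:
  increments: [0,0,0,0,0,-0.006,0,0,0,0,0,0,-0.025,0,0,0,0,-0.03,0,-0.035,0,0,0,0,-0.07,0,-0.04,0,7,0,0,-0.11,0.015,-0.05,0,14,0,0,-0.15,0.03,-0.055,0,21,0,0,-0.183,0.05,-0.06,0,28,0,0,-0.183,0.062,-0.066,0,35,0,0,-0.183,0.062,-0.066,0,42,0,0,-0.183,0.062,-0.066,0,49,0,0,-0.183,0.062,-0.066,0,56,0,0,-0.183,0.062,-0.066,0]

```text
time_s: 12.17
tcp_pos: [0.5021, -0.0002, 0.2078]
ee_rot: [[0.002, -0.315, 0.949], [0.002, 0.949, 0.315], [-1.0, 0.001, 0.002]]
wrist_force: [-0.2, -1.1, 0.8]
gripper_width: 0.009
```

move_arm:
  increments: [7,0,0,0,0,0,0,14,0,0,0,0,0,0,21,0,0,0,0,0,0,28,0,0,0,0,0,0,34,0,0,0,0,0,0,34,0,0,0,0,0,0,34,0,0,0,0,0,0]

```text
time_s: 12.75
tcp_pos: [0.5021, -0.0004, 0.2076]
ee_rot: [[0.001, 0.261, 0.965], [0.001, 0.965, -0.261], [-1.0, 0.001, 0.0]]
wrist_force: [-0.5, -0.5, 1.3]
gripper_width: 0.006
```

```bash
python3 look.py w9; python3 -c "
from h import *
im=cv2.imread('pics/w9.png');cv2.imwrite('pics/w9c.png',cv2.resize(im[90:290,180:520],(800,470),interpolation=2))"
```

```text
t 12.75 tcp uv [[0.4839 0.1338]] 0.2076 yaw -15.16 F [-0.5 -0.5  1.3] j6 -123.6
[287. 346.] uv [0.7131 0.0891] corners [[0.6975, -0.131], [0.6954, 0.3101], [0.7287, 0.3145], [0.7308, -0.1372]]
[161. 233.] uv [ 0.5485 -0.056 ] corners [[0.558, -0.0845], [0.5281, -0.0736], [0.5387, -0.0281], [0.5691, -0.038]]
[407. 228.] uv [0.5405 0.2359] corners [[0.5202, 0.2037], [0.5199, 0.2644], [0.5607, 0.2691], [0.5611, 0.2064]]
```

View pics/w9c.png

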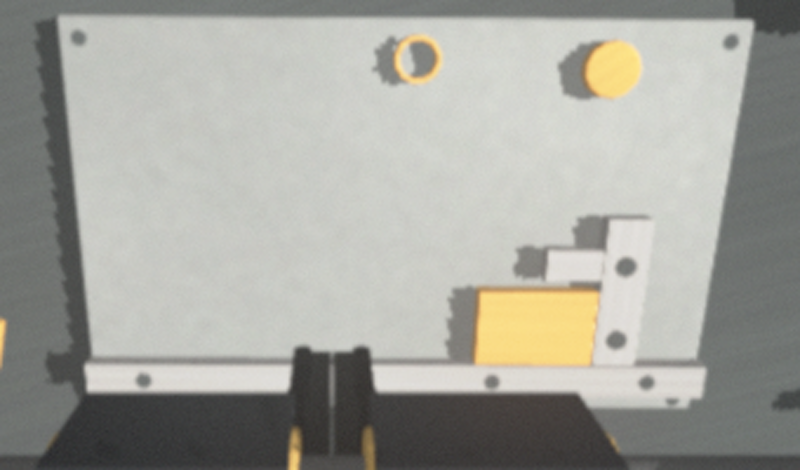

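```bash
python3 - <<'E'
from h import *
im=cv2.imread("pics/w9.png");s=r.sense();C=cam("wrist",s)
cv2.imwrite("pics/w9d.png",cv2.resize(im[195:265,365:470],(795,530),interpolation=cv2.INTER_NEAREST))
for x in(385,400,415,425): print(x,im[240:252,x].tolist())
print(uv(ray(C,[(400,v) for v in range(240,252)],.022)).round(4)[:,0])
for y in(220,230,240): print(y,im[y,428:440].tolist()); 
print(uv(ray(C,[(v,230) for v in range(428,440)],.022)).round(4)[:,1])
E
```

```text
385 [[130, 215, 248], [132, 218, 249], [128, 215, 248], [131, 215, 247], [140, 203, 240], [171, 203, 226], [198, 209, 218], [209, 215, 220], [212, 219, 222], [210, 216, 220], [205, 211, 217], [193, 198, 203]]
400 [[132, 219, 249], [129, 217, 249], [130, 217, 249], [128, 213, 247], [135, 203, 239], [160, 196, 223], [189, 201, 214], [209, 215, 219], [212, 218, 221], [211, 218, 221], [213, 219, 223], [210, 217, 220]]
415 [[131, 218, 249], [130, 218, 249], [130, 218, 249], [131, 217, 249], [134, 210, 246], [157, 202, 232], [188, 201, 215], [207, 214, 220], [209, 215, 220], [210, 216, 220], [213, 219, 222], [211, 218, 221]]
425 [[129, 219, 249], [131, 218, 249], [135, 221, 250], [131, 219, 249], [132, 212, 245], [155, 199, 231], [187, 200, 214], [208, 213, 219], [211, 219, 221], [211, 218, 222], [214, 219, 223], [211, 217, 220]]
[0.5556 0.5569 0.5582 0.5595 0.5609 0.5622 0.5635 0.5648 0.5662 0.5675
 0.5688 0.5702]
220 [[129, 216, 249], [133, 220, 249], [131, 219, 249], [131, 219, 249], [139, 221, 249], [154, 221, 247], [166, 197, 221], [196, 205, 213], [214, 218, 222], [215, 220, 223], [219, 223, 226], [215, 220, 224]]
230 [[133, 221, 250], [131, 220, 250], [131, 220, 250], [135, 220, 249], [145, 208, 241], [178, 201, 222], [204, 211, 217], [212, 218, 220], [214, 219, 222], [217, 221, 224], [212, 218, 222], [205, 212, 216]]
240 [[133, 220, 250], [131, 219, 249], [133, 214, 247], [151, 199, 230], [191, 206, 220], [208, 215, 219], [216, 220, 222], [215, 220, 223], [217, 221, 223], [213, 220, 222], [213, 220, 223], [215, 220, 223]]
[0.2608 0.262  0.2632 0.2644 0.2656 0.2668 0.268  0.2692 0.2703 0.2715
 0.2727 0.2739]
```

View pics/w9d.png

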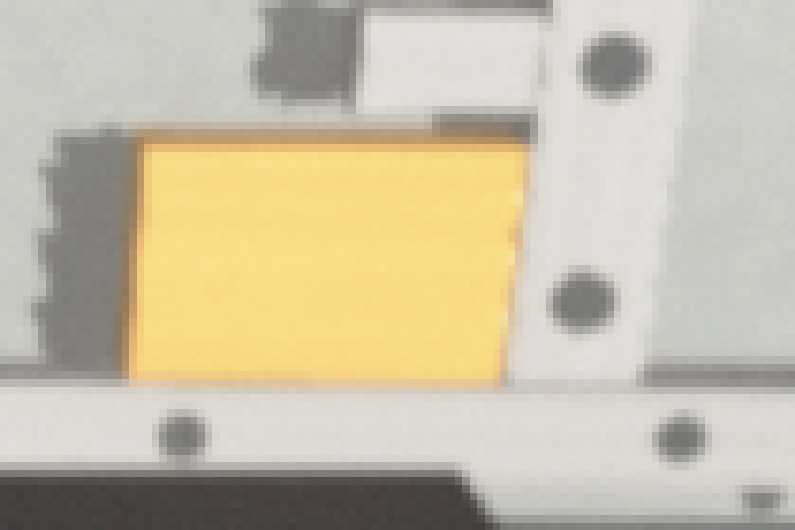

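The enlarged crop shows brass running straight into the rail's light edge and the stop's edge, with no dark gap at either. The disc and band look untouched and the hand is clear, 0.2 m up.

```bash
python3 -c "
from station import r
print(r.sense()['time_s']);print(r.finish_job())"
```

```text
12.8
the job is handed in; nothing more can be done
None
```

The brass blank is seated in the corner pocket, touching both the rail and the stop, and the job was handed in at 12.8 s. No verdict was reported.

- **To the rail:** I pushed the 40 × 60 mm blank with the closed fingertips until its long side met the rail, about 165 mm before the stop. The wrist picture confirmed it was flush, within about 1 mm and 1°.
- **Into the pocket:** I pushed it along the rail from its rear end until it met the stop, where the force rose to about 11 N. The hand then backed off and rose clear.

**Last checks:**
- The final wrist picture shows no visible gap at the rail (edge measured at 0.562 m, rail at 0.563 m) or at the stop (0.265 m against 0.266 m).
- The box fitted to the blank put its centre about 2.5 mm off the seated position across the rail. I put this down to the fit taking in the blank's front side face, since the edge measurements and the close-up disagree with it.
- The disc and band looked unmoved by eye; I did not re-measure them or the other objects on the bench.

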